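# Rock the stuck locating block out of the neck jig

## Robot

A 6-joint arm with a two-finger parallel gripper is mounted at the origin on the work surface. World frame = base frame: x ahead of the robot, y to its left, z up, the work surface at z = 0. Lengths are in m, angles in rad, forces in N, time in s.
With the tool pointing down it reaches from about 0.375 to 0.975 m from the base axis. Payload 3.8 kg.
Tool frame: the origin (TCP) lies between the finger pads; the fingertips stand 11 mm ahead of it and the grasp point (between the pads) lies 8 mm behind it; z points along the fingers, y is the direction in which the jaws open and shut (so a half turn about z gives the same grasp; the last joint's range is limited). The gripper opens to 88 mm and grips with 3 to 60 N. Pads are 18 mm wide; open, the fingers measure 123 mm over their backs; the gripper's body (75 mm by 187 mm) begins 45 mm behind the grasp point.
Start: joints at [-1.248, 0.264, 1.604, -0, 1.274, -0.037], TCP at [0.238, -0.632, 0.25] pointing down, gripper open.
Joint ranges: [-2.63, 2.63], [-0.94, 2.18], [0.31, 2.57], [-1.31, 4.45], [0, 2.66], [-2.55, 2.55]. Speed limits (rad/s): [2.57, 2.57, 3.14, 3.14, 3.14, 3.14].

## Interface

Orientations are given as a unit quaternion [x, y, z, w].
In Python, from workcell import robot gives the robot as it stands. The module is installed in compiled form; this text tells all that it offers.
- The arm moves only by the tool send_rows, never from a script. Its argument "rows" is a list of rows, each a list of 4 numbers: the shift along the tool's x, y, z in cm, then the turn about the tool's z in degrees. In form: [[dx, dy, dz, spin], ...]. A call has 1 to 20 rows; each row is the pose to reach, as a shift and turn from the pose commanded when the call began, along the tool's axes at that moment; what a row does not reach only later rows make up. A row lasts 1/10 s, in which the tool goes at most 50 mm and 8.59 degrees, less where a joint would pass 70% of its speed; a pose out of reach is approached as far as the arm can. A call with a gripper value outside its range is refused whole. "grip" is the opening, from -1 (shut) to 1 (fully open), set as the call begins (left out, the last holds). The fingers move at their own pace and stop on an object; "squeeze" is the grip in N (left out, the last holds). Time passes only in rows, so rows that repeat a pose let the fingers close. It gives the time, the measured TCP pose, the force and the opening at its end, in the units of the state.
- robot.state(): the state, without advancing time (a new reading comes with each control period).
- robot.camera(name): name is "scene" or "side" or "wrist"; returns (picture, depth): 480x640x3 uint8, red, green, blue; 480x640 float32, m along the optical axis (not along the pixel's ray), 0 where there is no reading.
- robot.calibration(name): a dict with "camera_matrix" (3x3 intrinsics, pixels), "pose" (4x4, takes a point from camera to world coordinates). Camera axes: x right, y down, z forward; pixel columns grow to the right and rows downward; lengths in m; the calibration is good to about 2 mm. A picture is of the moment at which its call begins: read the wrist's pose just before it. calibration takes no time and is no camera call; for the wrist camera it gives the pose at the moment of the call.
- robot.job_done(): hands the job in, once; it reports no verdict.
Trained networks look in the newest picture that a camera, given by its name, has taken for a name from the list of things; names that differ only in an ending like _2 or _b are one class to them, and where a whole thing is asked for, a point or a joint stands for the part that bears it (a point fixed in the world has none). Each returns a list of dicts, best first, with "conf" (0 to 1); they miss things now and then, are a little off and sometimes report something else, mostly with a low value. They report only what shows in the picture. A call takes as long as a camera call. They do not tell look-alikes from the thing itself.
- robot.find_in(thing, camera): "position" ([x, y, z] in m, in world coordinates, good to about 4 mm: the middle of the surface that is visible of it).
- robot.masks_of(thing, camera): "pixels" (480x640 bool, what is visible of it).
- robot.spot_point(thing, camera): "position" ([x, y, z] in m, in world coordinates, good to about 4 mm: a listed point, or the origin of a listed thing).
The state is a dict: "time": time; "joint_positions": joint angles; "qd": joint speeds; "tau": joint torques, N m; "ee_pos": TCP position; "eef_rot": TCP orientation; "ft_force": force on the tool from outside, world axes, zero at the start; "moment": the same for the moment, N m; "opening": finger opening in m.
Only numpy, scipy, OpenCV 4.12 (cv2) and the standard library are available. Lean on these libraries where they do the work, as an engineer would, in place of code of your own. Each camera call takes 0.05 s, during which the arm holds its last target.

## Task

The wooden locating block is stuck tight between the sprung pads of the jig, and the jig is so light that it comes up with a block pulled straight. Stand the plain steel weight upright on the middle of the jig's dome so that it balances there and let go of it; then grip the block's post and rock the block end to end, raising the end away from the dome first, then the end next to the dome, at least five degrees each way, until it works free, without the jig lifting off its board or the weight coming off the dome. Finish while still holding the block upright, just clear of the jig and above its slot (up to about 3 cm over the jig's top), and leave everything else on the bench alone.

Things in the scene. Friction and masses are not known exactly. Their poses are not given: they have to be found in the camera images.
- slot (a point): Middle of the slot's mouth, on the jig's flat top, 46 mm above the bench. Axes are the jig's: z up, y along its length from the slot towards the dome, x across. The slot is 27 mm wide (x), 70 mm long (y), 24 mm deep. The block is clear of the jig once it has risen more than 24 mm.
- jig_mid (a point): Middle of the jig's flat top, 62 mm from the slot's and from the dome's middle. The jig is a brown wooden block, 126 x 250 x 38 mm (x, y, z), on a fixed plywood board 8 mm thick, 150 x 280 mm; it cannot slide or turn but is free to rise straight up. Axes as the slot's.
- pad_line (a point): Middle of the slot at the height of its two sprung black rubber pads, one at each y end, 16 mm above the slot floor. Each presses on the block's end face with about 12 N; its friction resists sliding up with about 7 N. Both together exceed the weight of jig and steel weight (about 10 N), one alone does not. An end is free of its pad once its lower edge has risen about 20 mm.
- dome_top (a point): Top of the jig's smooth pale wooden dome (a cap of a 64 mm radius sphere, 62 mm across, rising 8 mm above the jig's flat top); 54 mm above the bench. Axes as the slot's.
- block_center (a point): Centre of the loose pale wooden locating block, 37.5 mm above its underside. 75 mm tall, 70 g: foot 24 x 60 x 28 mm (x, y, z), upright grip post 24 x 26 x 47 mm in the middle of its top; the post's middle is 14 mm above this point. At the start y (its 60 mm length) points to the dome, z up, and it stands on the slot floor, the foot's top 4 mm above the jig's top.
- block: The same block; origin at the centre of its underside.
- weight_center (a point): Centre of the plain steel cylinder weight, 40 mm across, 42 mm tall, about 0.42 kg, standing upright on the bench at the start, to the left or right of the jig; z along its axis. This point is 21 mm above its base. (The other round thing of like size is an amber jar with a lid, 52 mm across: not this.)
- weight: The same weight; origin at the centre of its base.
- jig (a joint): How far the jig has risen off its board, in m: 0 = down on the board.
- jar: Amber glass jar with a black lid, 52 mm across, 45 mm tall, on the side of the jig opposite the weight: leave alone. Origin at its base.
- spare: Plain wooden bar 24 x 90 x 22 mm lying on the bench: leave alone. Origin under its centre.
- driver: Screwdriver lying beyond the jig: leave alone.
- hammer: Hammer lying at the right: leave alone.
- glue: White glue bottle, 48 mm across, 130 mm tall, standing beyond the jig: leave alone. Origin at its base.
- sander: Cork sanding block 100 x 45 x 35 mm at the left: leave alone. Origin under its centre.
- brush: Brush lying at the right: leave alone.
- tin: Plain metal tin, 68 mm across, 60 mm tall, beyond the jig at the right: leave alone. Origin at its base.
Things that resemble listed ones, but are neither listed nor needed, are in the scene too. What is meant by the weight is not yellow, and is the smaller of those in its own colour. What is shaped like the block but purple or red is not meant.

How it is judged:
By the outcome, as a careful person would: the job done as asked, in the order asked, and still so for the second after the job is handed in, while the arm keeps its last pose, push and grip.
It also fails if it takes over 51 s, if anything falls off the work surface, if the arm or the gripper's body presses on something with over 40 N, if the wrist force passes 120 N, or if a joint passes its speed limit or range.

## Working session

There is one attempt and no reset: what is moved stays moved. The work goes in short steps, Python scripts to look and compute and a tool call to move; the robot and the scene stay as the last step left them, time stands still between calls to the robot, and variables do not carry over. Pictures are saved under pics/ and viewed, and the job is handed in when it is done.

Besides the shell and the picture viewer there is one more tool, called after "Call:" as name([rows], argument=value, ...), one row to a line, values as JSON. send_rows: Moves the arm, as the interface text tells. Its arguments: {"type":"object","properties":{"rows":{"type":"array"},"grip":{"type":"number"},"squeeze":{"type":"number"}},"required":["rows"]}

```bash
mkdir -p pics; ls
python3 - <<'E'
from workcell import robot
import cv2
s=robot.state(); print({k:(v if not hasattr(v,'round') else v) for k,v in s.items()})
for n in ['scene','side']:
    p,d=robot.camera(n); cv2.imwrite(f'pics/{n}0.png',p[:,:,::-1])
    c=robot.calibration(n); print(n,c['camera_matrix'],c['pose'])
for t in ['weight_center','dome_top','slot','block_center','jig_mid']:
  for n in ['scene','side']:
    print(t,n,[(r['conf'],r['position']) for r in robot.spot_point(t,n)])
print(robot.state()['time'])
E
```

```text
pics
{'time': 0.0, 'joint_positions': array([-1.24789352e+00,  2.64730777e-01,  1.60535104e+00, -2.57915994e-05,
        1.27367677e+00, -3.69155769e-02]), 'qd': array([ 0.00038236,  0.00039386,  0.00227372,  0.00194752, -0.00031381,
        0.00053132]), 'tau': array([-9.17383040e-04, -5.02106023e+01, -3.56868911e+01,  7.25182635e-02,
        2.95590190e-02, -1.59598380e-04]), 'ee_pos': array([ 0.23743815, -0.63114406,  0.24841544]), 'eef_rot': array([ 9.83858691e-01,  1.78943854e-01, -1.66530749e-04, -1.07015551e-03]), 'ft_force': array([-0.28701967,  0.48088754,  0.60957262]), 'moment': array([ 0.01680845, -0.00295392, -0.01775349]), 'opening': 0.08849337076460873}
scene [[475.40426073   0.         317.94959296]
 [  0.         475.40426073 239.81872024]
 [  0.           0.           1.        ]] [[-0.84572538  0.42281163 -0.32554402  0.94520763]
 [ 0.53353552  0.68075592 -0.50190759  0.53550168]
 [ 0.00940365 -0.59816528 -0.80131758  1.00479547]
 [ 0.          0.          0.          1.        ]]
side [[507.35973842   0.         311.36458977]
 [  0.         507.35973842 244.130939
[... 407 characters left out ...]
5, 0.2378, 0.0301]), (0.72, [0.4425, 0.1925, 0.0186]), (0.66, [0.4709, 0.2793, 0.0227])]
dome_top scene []
dome_top side [(0.97, [0.5567, 0.0502, 0.0531]), (0.28, [0.6443, -0.4325, -0.0003])]
slot scene [(0.8, [0.5344, -0.0672, 0.0442])]
slot side [(0.69, [0.5342, -0.0691, 0.0194])]
block_center scene [(0.94, [0.3784, -0.0492, 0.0341]), (0.62, [0.5368, -0.0725, 0.0558]), (0.57, [0.3885, -0.239, 0.0344])]
block_center side [(0.9, [0.3802, -0.046, 0.0394]), (0.84, [0.534, -0.0708, 0.0584]), (0.56, [0.3864, -0.2409, 0.0369]), (0.52, [0.5356, -0.0685, 0.0448]), (0.16, [0.5341, -0.0728, 0.0364])]
jig_mid scene [(0.72, [0.5482, -0.005, 0.0448])]
jig_mid side [(0.86, [0.5496, -0.0119, 0.0451])]
0.6
```

View pics/scene0.png

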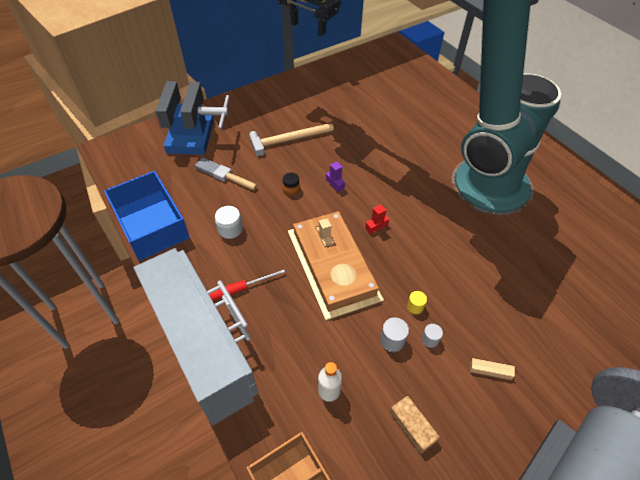

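View pics/side0.png

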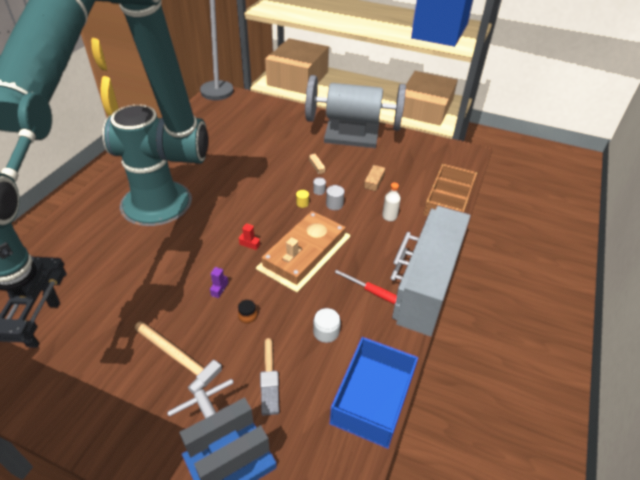

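Scene picture: the candidates for the weight are small grey at (432,336), larger grey at (395,335) and yellow at (417,302). For the block they are pale wood in the jig at (325,232), red at (377,219) and purple at (336,177). I choose the small grey one and the pale one in the jig, and will check both in a crop and by size.

```bash
cat > h.py <<'E'
from workcell import robot
import numpy as np, cv2
def cloud(n, save=None):
    c=robot.calibration(n); p,d=robot.camera(n); K=c['camera_matrix'];T=np.array(c['pose'])
    v,u=np.mgrid[0:480,0:640]
    X=np.stack([(u-K[0,2])*d/K[0,0],(v-K[1,2])*d/K[1,1],d],-1)@T[:3,:3].T+T[:3,3]
    X[d<=0]=np.nan
    if save: cv2.imwrite(save,p[:,:,::-1])
    return p,d,X,K,T
def proj(P,K,T):
    q=(np.asarray(P)-T[:3,3])@T[:3,:3]; return q[...,:2]/q[...,2:]*[K[0,0],K[1,1]]+[K[0,2],K[1,2]]
E
python3 - <<'E'
from h import *
for n,box in [('scene',(200,260,200,160)),('side',(230,140,180,140))]:
    p,d,X,K,T=cloud(n)
    x,y,w,h=(280,200,180,160) if n=='scene' else (250,160,120,130)
    cv2.imwrite(f'pics/{n}crop.png',cv2.resize(p[y:y+h,x:x+w,::-1],None,fx=4,fy=4,interpolation=2))
    for name,c in [('small',(.471,.279)),('big',(.549,.236)),('yel',(.445,.195))]:
        m=(np.hypot(X[...,0]-c[0],X[...,1]-c[1])<.04)&(X[...,2]>.008)
        Z=X[m]; top=np.percentile(Z[:,2],90); t=Z[Z[:,2]>top-.006]
        (cx,cy),r=cv2.minEnclosingCircle(t[:,:2].astype(np.float32))
        print(n,name,'top',top.round(4),'c',(cx,cy),'r',r,len(t),'mean',t[:,:2].mean(0), 'area r',)
    m=(abs(X[...,0]-.545)<.13)&(abs(X[...,1]+.005)<.18)
    for lo,hi,nm in [(.040,.0475,'jigtop'),(.070,.1,'post')]:
        q=X[m&(X[...,2]>lo)&(X[...,2]<hi)]
        print(nm,len(q),np.median(q[:,2]),cv2.minAreaRect(q[:,:2].astype(np.float32)))
    q=X[m&(X[...,2]>.049)&(np.hypot(X[...,0]-.557,X[...,1]-.05)<.035)]
    print('dome',len(q),q.mean(0),cv2.minEnclosingCircle(q[:,:2].astype(np.float32)),q[:,2].max())
print(robot.state()['time'])
E
```

```text
scene small top 0.0447 c (0.4732293486595154, 0.28087857365608215) r 0.019998308271169662 229 mean [0.473674   0.28101926] area r
scene big top 0.0624 c (0.5471944808959961, 0.23650555312633514) r 0.028593044728040695 476 mean [0.5482814 0.2371652] area r
scene yel top 0.0451 c (0.4484640955924988, 0.19665271043777466) r 0.021475138142704964 203 mean [0.44842842 0.19729033] area r
jigtop 2303 0.04596976041815404 ((0.5474799275398254, -0.008198842406272888), (0.25381430983543396, 0.12793540954589844), 78.27837371826172)
post 154 0.09383608250722425 ((0.53577721118927, -0.06857364624738693), (0.029262956231832504, 0.024498073384165764), 77.27876281738281)
dome 336 [0.56088686 0.0530515  0.05229191] ((0.5571659207344055, 0.049229905009269714), 0.03493058308959007) 0.058763615710835104
side small top 0.0439 c (0.47403448820114136, 0.2791907787322998) r 0.023158404976129532 75 mean [0.47330932 0.27626633] area r
side big top 0.0617 c (0.545853853225708, 0.23287273943424225) r 0.031027041375637054 149 mean [0.54659685 0.23212564] area r
side yel top 0.0433 c (0.44551965594291687, 0.1910555064678192) r 0.023007873445749283 83 mean [0.44802543 0.19254032] area r
jigtop 1691 0.045240552232518105 ((0.5151159763336182, 0.013281211256980896), (0.286063551902771, 0.2007943093776703), 78.53913116455078)
post 129 0.09071651864651686 ((0.5350819826126099, -0.07134067267179489), (0.028504127636551857, 0.025865834206342697), 71.8715591430664)
dome 140 [0.55792959 0.04772807 0.052081  ] ((0.5565519332885742, 0.0508008636534214), 0.03330690786242485) 0.058037742509337464
0.7
```

View pics/scenecrop.png

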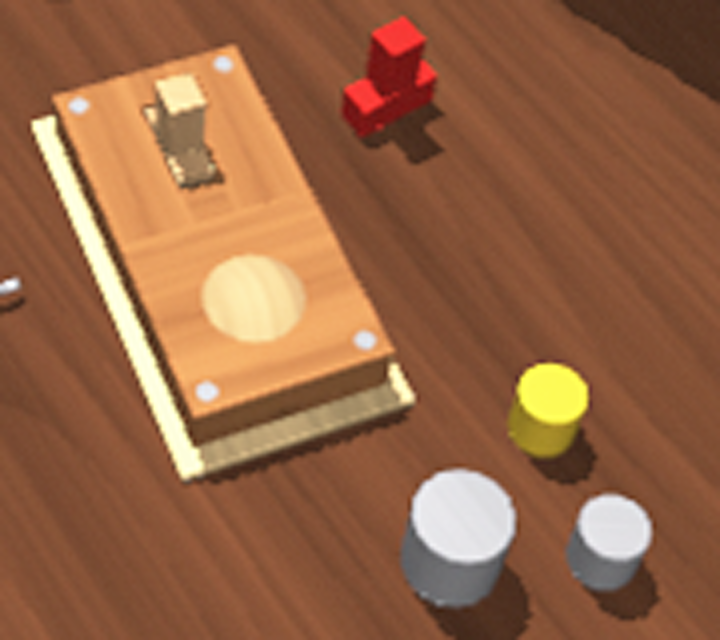

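Run:
```python
from scipy.spatial.transform import Rotation as R
from workcell import robot
s=robot.state(); print(R.from_quat(s['eef_rot']).as_matrix().round(4)); print(s['ee_pos'],robot.calibration('wrist'))
```

```text
[[ 9.360e-01  3.521e-01  0.000e+00]
 [ 3.521e-01 -9.360e-01 -1.000e-04]
 [-0.000e+00  1.000e-04 -1.000e+00]]
[ 0.23766607 -0.63178169  0.24975535] {'camera_matrix': array([[392.72813321,   0.        , 324.75566   ],
       [  0.        , 392.72813321, 242.9915094 ],
       [  0.        ,   0.        ,   1.        ]]), 'pose': array([[ 3.52166661e-01, -8.85962274e-01, -3.01744085e-01,
         3.16025323e-01],
       [-9.35936989e-01, -3.33096486e-01, -1.14318342e-01,
        -6.02024924e-01],
       [ 7.71844021e-04,  3.22672559e-01, -9.46510340e-01,
         3.85304184e-01],
       [ 0.00000000e+00,  0.00000000e+00,  0.00000000e+00,
         1.00000000e+00]])}
```

Crop: the small grey cylinder at crop (610,540) measures about 40 mm across and 43 mm tall, against 57 mm/62 mm for the big grey one, so it is the weight. The pale block stands in the slot at crop (182,130). Next I move to a wrist view over both.

Call:
send_rows([
  [52.2, -58.6, -3, 0],
  [52.2, -58.6, -3, 0],
  [52.2, -58.6, -3, 0],
  [52.2, -58.6, -3, 0],
  [52.2, -58.6, -3, 0],
  [52.2, -58.6, -3, 0],
  [52.2, -58.6, -3, 0],
  [52.2, -58.6, -3, 0],
  [52.2, -58.6, -3, 0],
  [52.2, -58.6, -3, 0],
  [52.2, -58.6, -3, 0],
  [52.2, -58.6, -3, 0],
  [52.2, -58.6, -3, 0],
  [52.2, -58.6, -3, 0],
  [52.2, -58.6, -3, 0],
  [52.2, -58.6, -3, 0],
  [52.2, -58.6, -3, 0],
  [52.2, -58.6, -3, 0],
  [52.2, -58.6, -3, 0],
  [52.2, -58.6, -3, 0],
])

```text
time: 2.7
ee_pos: [0.5195, 0.0992, 0.2797]
eef_rot: [0.984, 0.178, -0.0, 0.0]
ft_force: [-1.3, -0.2, -0.1]
opening: 0.0878
```

Run:
```python
from h import *
s=robot.state(); print(s['ee_pos'],s['ft_force'],s['joint_positions'])
p,d,X,K,T=cloud('wrist','pics/w1.png')
np.savez('w1.npz',X=X,p=p,K=K,T=T)
c=(.4735,.280)
def fitc(m,nm):
    q=X[m]; print(nm,len(q),'meanxy',np.nanmean(q,0),cv2.minEnclosingCircle(q[:,:2].astype(np.float32)),np.median(q[:,2]))
r=np.hypot(X[...,0]-c[0],X[...,1]-c[1])
fitc((r<.035)&(X[...,2]>.036)&(X[...,2]<.05),'weighttop')
r=np.hypot(X[...,0]-.557,X[...,1]-.05)
fitc((r<.036)&(X[...,2]>.0485),'dome')
# sphere fit
q=X[(r<.026)&(X[...,2]>.045)&(X[...,2]<.062)]
A=np.c_[2*q,np.ones(len(q))]; sol=np.linalg.lstsq(A,(q**2).sum(1),rcond=None)[0]
print('sphere c',sol[:3],'R',np.sqrt(sol[3]+(sol[:3]**2).sum()))
# fixed R fit
from scipy.optimize import least_squares
f=least_squares(lambda c:np.linalg.norm(q-c,axis=1)-.064,[.557,.05,-.01],loss='soft_l1',f_scale=.001); print('fixedR',f.x)
m=(abs(X[...,0]-.545)<.13)&(abs(X[...,1]+.005)<.16)
for lo,hi,nm in [(.040,.0485,'jigtop'),(.085,.11,'post')]:
    q=X[m&(X[...,2]>lo)&(X[...,2]<hi)]
    print(nm,len(q),np.median(q[:,2]),cv2.minAreaRect(q[:,:2].astype(np.float32)))
for t in ['dome_top','weight_center','block_center','slot','jig_mid','glue']:
    print(t,[(r['conf'],r['position']) for r in robot.spot_point(t,'wrist')][:3])
```

```text
[0.51954561 0.09918437 0.27968759] [-1.29700689 -0.2160347  -0.06132757] [ 1.41724760e-01 -3.18442324e-02  1.87668867e+00 -3.03777494e-04
  1.29688318e+00  1.35463091e+00]
weighttop 1433 meanxy [0.47318576 0.2790584  0.04191834] ((0.4722123444080353, 0.279672235250473), 0.02018490619957447) 0.04210143845637254
dome 28047 meanxy [0.55476241 0.05887312 0.31096924] ((0.5583058595657349, 0.05233052000403404), 0.03415120765566826) 0.34584968498474633
sphere c [0.55910131 0.05175404 0.00148427] R 0.05340921935682239
fixedR [ 0.55950361  0.05211527 -0.00966123]
jigtop 28205 0.04643184741836076 ((0.5467454195022583, -0.009116008877754211), (0.25129619240760803, 0.12626445293426514), 78.32283782958984)
post 962 0.09718194002818822 ((0.5344160199165344, -0.06884701550006866), (0.027374789118766785, 0.02400972694158554), 78.6650619506836)
dome_top [(0.77, [0.5562, 0.0502, 0.0566])]
weight_center [(0.94, [0.4736, 0.2792, 0.0158]), (0.93, [0.542, 0.2328, 0.0315]), (0.84, [0.4447, 0.1976, 0.0254])]
block_center [(0.9, [0.5399, -0.0715, 0.0549]), (0.62, [0.3827, -0.052, 0.0371]), (0.56, [0.4749, 0.2791, 0.0173])]
slot [(0.81, [0.5282, -0.0671, 0.0473])]
jig_mid [(0.75, [0.545, -0.0107, 0.0466])]
glue []
```

View pics/w1.png

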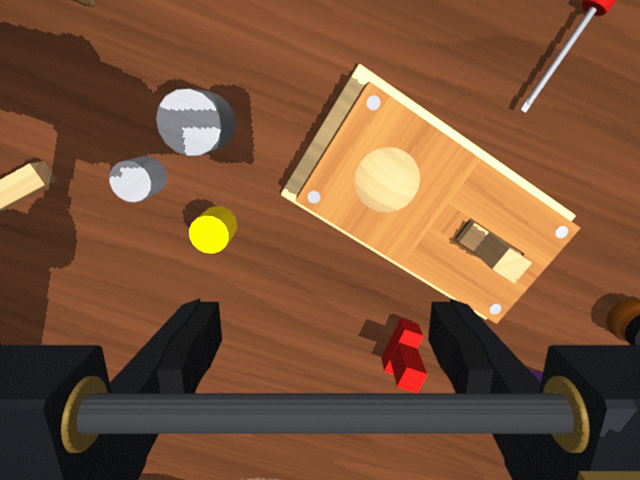

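Wrist view: weight at (137,178), big grey at (195,120), yellow at (212,230), dome at (387,180), post at (510,262). The jig rectangle and the sphere fit agree on the dome at (0.5595, 0.052). I check the glue bottle's position before descending near it.

Run:
```python
from h import *
robot.camera('scene')
print([(r['conf'],r['position']) for r in robot.spot_point('glue','scene')][:2],[(r['conf'],r['position']) for r in robot.spot_point('sander','scene')][:2])
```

```text
[(0.75, [0.7354, 0.2555, -0.0003])] [(0.79, [0.6266, 0.4096, -0.0019])]
```

Call:
send_rows([
  [1.9, -18.5, 15, -90],
  [1.9, -18.5, 15, -90],
  [1.9, -18.5, 15, -90],
  [1.9, -18.5, 15, -90],
  [1.9, -18.5, 15, -90],
  [1.9, -18.5, 15, -90],
  [1.9, -18.5, 15, -90],
  [1.9, -18.5, 15, -90],
  [1.9, -18.5, 15, -90],
  [1.9, -18.5, 15, -90],
  [1.9, -18.5, 15, -90],
  [1.9, -18.5, 15, -90],
  [1.9, -18.5, 15, -90],
])

```text
time: 4.5
ee_pos: [0.4726, 0.2804, 0.1297]
eef_rot: [0.57, 0.822, 0.0, 0.0]
ft_force: [-1.0, -0.2, -0.7]
opening: 0.0886
```

Call:
send_rows([
  [0, 0, 4, 0],
  [0, 0, 7, 0],
  [0, 0, 9, 0],
  [0, 0, 10, 0],
  [0, 0, 10.7, 0],
  [0, 0, 11, 0],
  [0, 0, 11, 0],
  [0, 0, 11, 0],
])

```text
time: 5.3
ee_pos: [0.4734, 0.2808, 0.0208]
eef_rot: [0.569, 0.822, 0.001, 0.0]
ft_force: [0.1, -0.4, -0.0]
opening: 0.0881
```

Call:
send_rows([
  [0, 0, 0, 0],
  [0, 0, 0, 0],
  [0, 0, 0, 0],
  [0, 0, 0, 0],
  [0, 0, 0, 0],
  [0, 0, 0, 0],
  [0, 0, 0, 0],
], grip=-1, squeeze=25)

```text
time: 6.0
ee_pos: [0.4724, 0.2803, 0.0197]
eef_rot: [0.569, 0.822, -0.0, -0.0]
ft_force: [-0.9, -0.4, -0.1]
opening: 0.0396
```

Call:
send_rows([
  [0, 0, -4, 0],
  [0, 0, -8, 0],
  [-2, 0, -12, 0],
  [-6, 0.1, -12, 0],
  [-10, 0.1, -12, 0],
  [-14, 0.1, -12, 0],
  [-18, 0.1, -11.5, 0],
  [-21, 0.1, -11, 0],
  [-23, 0.1, -10, 0],
  [-24, 0.1, -9, 0],
  [-24.4, 0.1, -8.4, 0],
  [-24.4, 0.1, -8.4, 0],
  [-24.4, 0.1, -8.4, 0],
  [-24.4, 0.1, -8.4, 0],
])

```text
time: 7.4
ee_pos: [0.5595, 0.0533, 0.1041]
eef_rot: [0.569, 0.823, 0.0, 0.0]
ft_force: [-0.8, 1.0, -3.4]
opening: 0.0395
```

```bash
cat > wchk.py <<'E'
from h import *
import sys
s=robot.state(); print(s['time'],s['ee_pos'],s['ft_force'])
for n in sys.argv[2:]:
    p,d,X,K,T=cloud(n,f'pics/{sys.argv[1]}_{n}.png')
    u,v=proj([.5595,.052,.08],K,T).astype(int)
    cv2.imwrite(f'pics/{sys.argv[1]}_{n}c.png',cv2.resize(p[max(v-70,0):v+70,max(u-80,0):u+80,::-1],None,fx=5,fy=5,interpolation=2))
E
python3 wchk.py hov scene side
python3 - <<'E'
import cv2,numpy as np
a=cv2.imread('pics/hov_scenec.png');b=cv2.imread('pics/hov_sidec.png')
print(a.shape,b.shape)
cv2.imwrite('pics/hov.png',cv2.resize(np.hstack([a,b]),(800,350)))
E
```

```text
7.4 [0.55945177 0.05334431 0.10408826] [-0.83016278  1.0065972  -3.40995536]
(700, 800, 3) (700, 800, 3)
```

View pics/hov.png

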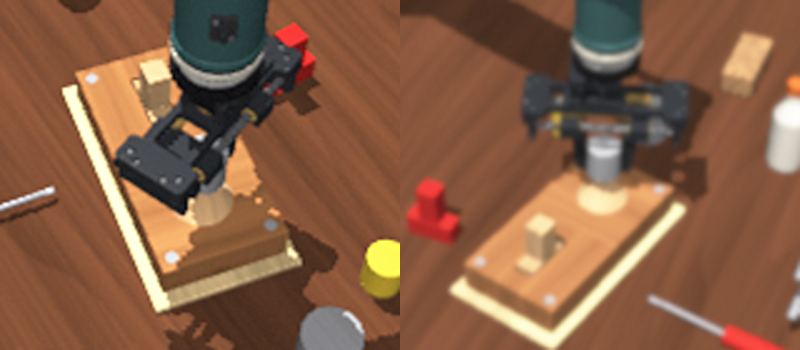

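Run:
```python
from h import *
from scipy.optimize import least_squares
print(robot.state()['ee_pos'])
for n in ['side','wrist']:
    p,d,X,K,T=cloud(n,f'pics/hov2_{n}.png')
    r=np.hypot(X[...,0]-.5595,X[...,1]-.052)
    cam=T[:3,3]
    # grey pixels only
    sat=p.max(-1).astype(int)-p.min(-1)
    m=(r<.024)&(X[...,2]>.086)&(X[...,2]<.124)&(sat<25)
    q=X[m]; print(n,len(q), q.mean(0) if len(q) else None)
    if len(q)>20:
        f=least_squares(lambda c:np.hypot(q[:,0]-c[0],q[:,1]-c[1])-.02,[.5595,.052],loss='soft_l1',f_scale=.001)
        print('cyl',f.x,np.sqrt(np.mean(f.fun**2)))
    q=X[(r<.036)&(X[...,2]>.048)&(X[...,2]<.058)]
    print('dome pts',len(q))
    if len(q)>20:
        f=least_squares(lambda c:np.linalg.norm(q-[c[0],c[1],-.010],axis=1)-.064,[.5595,.052],loss='soft_l1',f_scale=.001); print('dome',f.x,np.sqrt(np.mean(f.fun**2)))
```

```text
[0.55963573 0.05316949 0.10431283]
side 142 [0.56465542 0.04059094 0.10753124]
cyl [0.55886893 0.05335465] 0.002785973129338806
dome pts 173
dome [0.55932741 0.04981593] 0.002368700383669881
wrist 4782 [0.55414154 0.06645785 0.10923765]
cyl [0.55903641 0.05281009] 0.0009395010967076547
dome pts 4489
dome [0.55809865 0.05364927] 0.0006669004650560485
```

View pics/hov2_wrist.png

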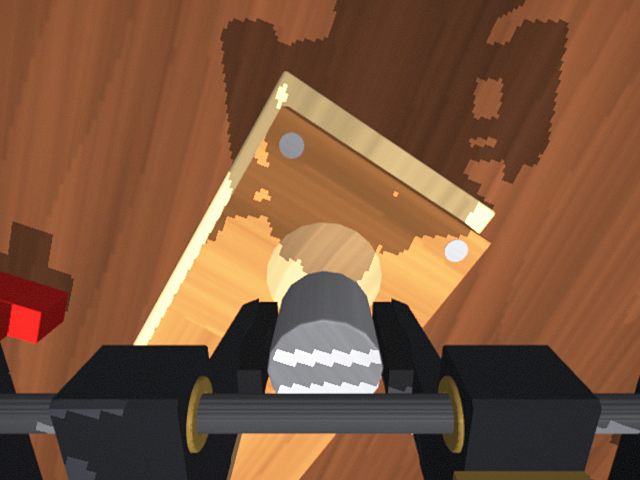

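Both views show the weight within about 1 mm of the dome's middle, so I lower it.

Call:
send_rows([
  [0, 0, 1, 0],
  [0, 0, 2, 0],
  [0, 0, 2.5, 0],
  [0, 0, 2.7, 0],
  [0, 0, 2.8, 0],
  [0, 0, 2.85, 0],
  [0, 0, 2.9, 0],
  [0, 0, 2.9, 0],
  [0, 0, 2.9, 0],
  [0, 0, 2.9, 0],
])

```text
time: 8.6
ee_pos: [0.5596, 0.0523, 0.0749]
eef_rot: [0.569, 0.822, 0.0, 0.0]
ft_force: [-0.3, 0.4, -4.5]
opening: 0.0394
```

Call:
send_rows([
  [0, 0, 0.05, 0],
  [0, 0, 0.1, 0],
  [0, 0, 0.1, 0],
  [0, 0, 0.1, 0],
])

```text
time: 9.0
ee_pos: [0.5594, 0.0523, 0.0737]
eef_rot: [0.569, 0.822, -0.0, -0.0]
ft_force: [-0.4, -0.2, -4.7]
opening: 0.039
```

Call:
send_rows([
  [0, 0, 0.05, 0],
  [0, 0, 0.05, 0],
  [0, 0, 0.05, 0],
])

```text
time: 9.3
ee_pos: [0.5595, 0.0523, 0.0736]
eef_rot: [0.569, 0.822, 0.0, 0.0]
ft_force: [-1.8, -0.5, -0.1]
opening: 0.0388
```

Contact: the weight's load has gone onto the dome. Opening now.

Call:
send_rows([
  [0, 0, 0, 0],
  [0, 0, 0, 0],
  [0, 0, 0, 0],
  [0, 0, 0, 0],
  [0, 0, 0, 0],
  [0, 0, 0, 0],
  [0, 0, 0, 0],
  [0, 0, 0, 0],
], grip=1)

```text
time: 10.1
ee_pos: [0.5594, 0.0523, 0.0732]
eef_rot: [0.569, 0.822, 0.0, 0.0]
ft_force: [0.1, 0.1, 0.4]
opening: 0.0878
```

Call:
send_rows([
  [0, 0, -1.5, 0],
  [0, 0, -4, 0],
  [0, 0, -7, 0],
  [0, 0, -11, 0],
  [0, 0, -15, 0],
  [0, 0, -18, 0],
  [0, 0, -18, 0],
])

```text
time: 10.8
ee_pos: [0.5628, 0.0525, 0.2606]
eef_rot: [0.569, 0.822, 0.004, 0.005]
ft_force: [0.9, 0.3, 0.5]
opening: 0.0882
```

```bash
python3 wchk.py rel scene side wrist
python3 - <<'E'
import cv2,numpy as np
a=cv2.imread('pics/rel_scenec.png');b=cv2.imread('pics/rel_sidec.png')
cv2.imwrite('pics/rel.png',cv2.resize(np.hstack([a,b]),(800,350)))
E
```

```text
10.8 [0.56275451 0.0525015  0.26064694] [0.8926546  0.2720701  0.45310168]
```

View pics/rel.png

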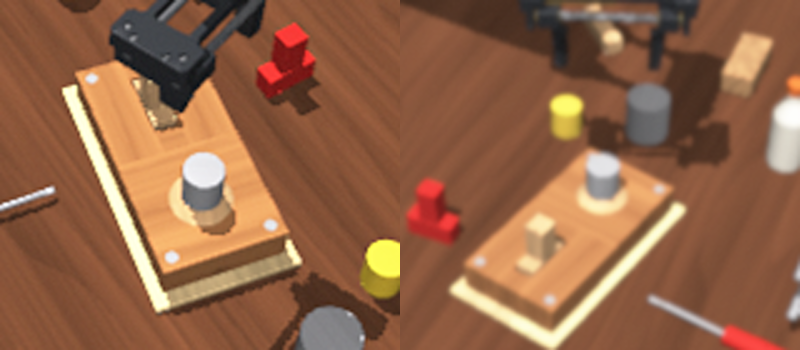

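View pics/rel_wrist.png

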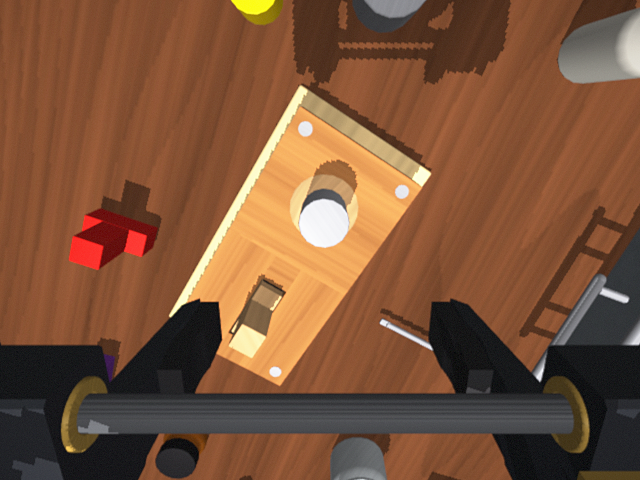

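The weight stands upright on the dome (scene crop (204,180); wrist (323,215)). From the wrist cloud I check its tilt and the post's pose.

```bash
cat > meas.py <<'E'
from h import *
def rep(n='wrist',save=None):
    p,d,X,K,T=cloud(n,save); print(robot.state()['time'],robot.state()['ee_pos'])
    r=np.hypot(X[...,0]-.5595,X[...,1]-.052)
    q=X[(r<.03)&(X[...,2]>.088)&(X[...,2]<.105)]
    if len(q)>50:
        A=np.c_[q[:,:2]-[.5595,.052],np.ones(len(q))]
        for _ in range(3):
            s=np.linalg.lstsq(A,q[:,2],rcond=None)[0]; e=abs(A@s-q[:,2]); k=e<max(.002,1.5*np.median(e)); A=A[k];q=q[k]
        print('wtop',len(q),cv2.minEnclosingCircle(q[:,:2].astype(np.float32)),'z',s[2],'tilt deg',np.degrees(s[:2]))
    m=(abs(X[...,0]-.545)<.13)&(abs(X[...,1]+.01)<.155)
    for lo,hi,nm,mm in [(.042,.049,'jigtop',m),(.088,.12,'post',m&(X[...,1]<-.02))]:
        q=X[mm&(X[...,2]>lo)&(X[...,2]<hi)]
        if len(q)>20: print(nm,len(q),np.median(q[:,2]),cv2.minAreaRect(q[:,:2].astype(np.float32)))
    return p,d,X,K,T
E
python3 -c "
from meas import *
rep()
print(robot.state()['joint_positions'],robot.state()['ft_force'])"
```

```text
11.0 [0.55838191 0.05223907 0.2519071 ]
wtop 1931 ((0.5585994124412537, 0.052515868097543716), 0.02004101872444153) z 0.0963204176043598 tilt deg [ 0.10464764 -0.17132471]
jigtop 26945 0.04650237534599827 ((0.5462322235107422, -0.009181588888168335), (0.25114548206329346, 0.12648914754390717), 78.26638793945312)
post 906 0.09729359991452932 ((0.5335696339607239, -0.06902746111154556), (0.02730638161301613, 0.02405448444187641), 78.3218002319336)
[ 4.88981632e-02  4.86444621e-02  1.84695568e+00 -5.23193972e-05
  1.24835164e+00 -3.10920598e-01] [ 0.47454191  0.37445431 -0.3687968 ]
```

Call:
send_rows([
  [-4, -2.5, 3, 8],
  [-8, -5, 6, 16],
  [-10.4, -6.6, 9, 24],
  [-10.4, -6.6, 9, 32.3],
  [-10.4, -6.6, 9, 32.3],
  [-10.4, -6.6, 9, 32.3],
  [-10.4, -6.6, 9, 32.3],
])

```text
time: 11.7
ee_pos: [0.5348, -0.0677, 0.1636]
eef_rot: [0.774, 0.633, 0.0, 0.0]
ft_force: [0.8, -0.7, 0.5]
opening: 0.0883
```

Call:
send_rows([
  [0, 0, 3, 0],
  [0, 0, 5.5, 0],
  [0, 0, 7.5, 0],
  [0, 0, 8.7, 0],
  [0, 0, 9.2, 0],
  [0, 0, 9.4, 0],
  [0, 0, 9.4, 0],
  [0, 0, 9.4, 0],
])

```text
time: 12.5
ee_pos: [0.5352, -0.0684, 0.0703]
eef_rot: [0.775, 0.632, 0.001, 0.001]
ft_force: [-0.3, -0.3, 0.1]
opening: 0.0882
```

```bash
python3 wchk.py pre scene side wrist
python3 - <<'E'
import cv2,numpy as np
a=cv2.imread('pics/pre_scenec.png');b=cv2.imread('pics/pre_sidec.png')
cv2.imwrite('pics/pre.png',cv2.resize(np.hstack([a,b]),(800,350)))
E
```

```text
12.5 [ 0.5352141  -0.06837503  0.0703495 ] [-0.27253734 -0.26938768  0.10008112]
```

View pics/pre.png

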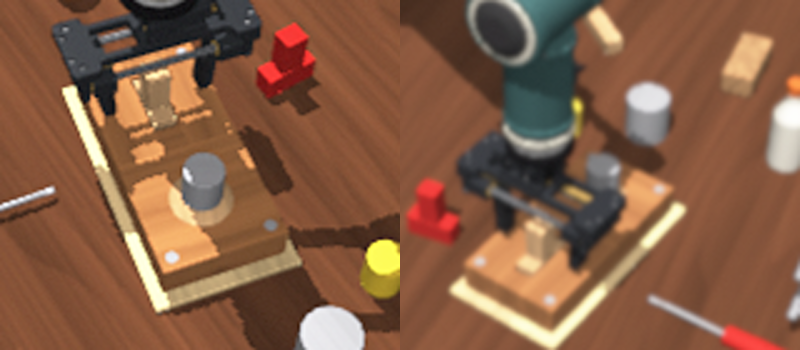

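View pics/pre_wrist.png

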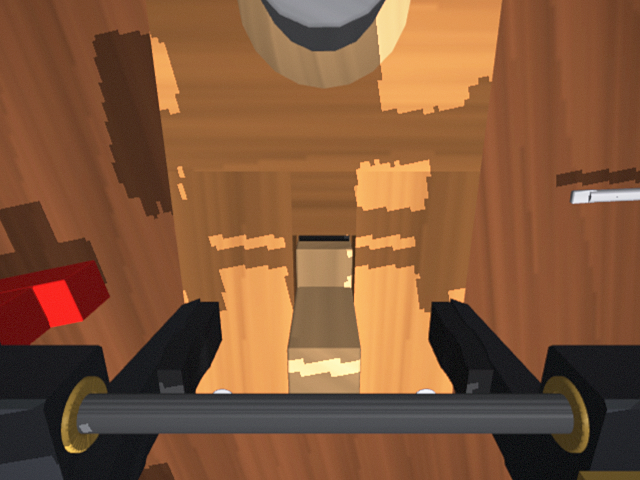

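Wrist view: the post (289–360, middle 325) is centred between the fingertips (220 and 430), and the weight is undisturbed. I grip it lightly so the block can pivot about the jaw axis.

Call:
send_rows([
  [0, 0, 0, 0],
  [0, 0, 0, 0],
  [0, 0, 0, 0],
  [0, 0, 0, 0],
  [0, 0, 0, 0],
  [0, 0, 0, 0],
  [0, 0, 0, 0],
  [0, 0, 0, 0],
], grip=-1, squeeze=12)

```text
time: 13.45
ee_pos: [0.5342, -0.0683, 0.0692]
eef_rot: [0.775, 0.631, -0.0, -0.0]
ft_force: [0.8, 0.3, 0.2]
opening: 0.0264
```

Call:
send_rows([
  [0.1, 0, -0.04, 0],
  [0.2, 0, -0.09, 0],
  [0.2, 0, -0.09, 0],
  [0.2, 0, -0.09, 0],
])

```text
time: 13.85
ee_pos: [0.5346, -0.0667, 0.0694]
eef_rot: [0.775, 0.632, -0.0, 0.0]
ft_force: [3.4, -4.3, -8.6]
opening: 0.0236
```

```bash
cat > tilt.py <<'E'
from h import *
import sys
MID=np.array([.5465,-.0091]); a=np.radians(78.3); JY=np.array([np.cos(a),np.sin(a)]); JX=np.array([JY[1],-JY[0]])
def jf(X): 
    r=X[...,:2]-MID; return np.stack([r@JX,r@JY,X[...,2]],-1)
def go(tag,cams=('wrist',)):
    s=robot.state(); print(round(s['time'],2),s['ee_pos'].round(4),s['ft_force'].round(2),s['moment'].round(3),round(s['opening'],4),'grasp jf',jf(s['ee_pos']+[0,0,.008]).round(4))
    for n in cams:
        p,d,X,K,T=cloud(n,f'pics/{tag}_{n}.png'); J=jf(X)
        def line(m,nm):
            q=J[m]
            if len(q)<15: print(n,nm,len(q)); return
            A=np.c_[q[:,1],np.ones(len(q))]; b=q[:,2]
            for _ in range(4):
                c=np.linalg.lstsq(A,b,rcond=None)[0]; e=abs(A@c-b); k=e<=max(.001,2*np.median(e)); A=A[k];b=b[k]
            print(n,nm,len(b),'slope deg',np.degrees(np.arctan(c[0])).round(2),'y',A[:,0].min().round(4),A[:,0].max().round(4),'z',(A@c).min().round(4),(A@c).max().round(4))
        x,y,z=J[...,0],J[...,1],J[...,2]
        line((abs(x)<.009)&(y>-.10)&(y<-.040)&(z>.088)&(z<.14),'posttop')
        line((abs(x)<.009)&(y>-.047)&(y<-.030)&(z>.036)&(z<.075),'footdome')
        line((abs(x)<.009)&(y<-.077)&(y>-.096)&(z>.036)&(z<.075),'footfar')
        q=z[(abs(x)<.055)&(abs(x)>.02)&(abs(y)<.02)&(abs(z-.046)<.008)]; print(n,'jig z',len(q),np.nanmean(q).round(5))
        m=(abs(x)<.03)&(abs(y-.062)<.03)&(z>.088)&(z<.105); 
        if m.sum()>20: print(n,'weight top',m.sum(),J[m].mean(0).round(4),'ztop',np.percentile(z[m],[10,90]).round(4))
go(sys.argv[1],sys.argv[2:])
E
python3 tilt.py r0 wrist scene side
```

```text
13.85 [ 0.5346 -0.0667  0.0694] [ 3.4  -4.29 -8.6 ] [-0.726 -0.731 -0.052] 0.0236 grasp jf [ 0.     -0.0588  0.0774]
wrist posttop 2032 slope deg -3.09 y -0.0639 -0.0463 z 0.097 0.098
wrist footdome 1235 slope deg -3.8 y -0.0469 -0.03 z 0.0501 0.0512
wrist footfar 0
wrist jig z 17297 0.04651
wrist weight top 3692 [-0.0005  0.047   0.0957] ztop [0.0935 0.0971]
scene posttop 27 slope deg 1.53 y -0.0732 -0.0446 z 0.0973 0.098
scene footdome 30 slope deg -19.02 y -0.0443 -0.0302 z 0.0486 0.0535
scene footfar 0
scene jig z 369 0.04705
scene weight top 222 [0.0017 0.0656 0.0961] ztop [0.0934 0.099 ]
side posttop 26 slope deg -72.65 y -0.085 -0.068 z 0.0857 0.1401
side footdome 0
side footfar 22 slope deg 19.2 y -0.0948 -0.0777 z 0.0458 0.0518
side jig z 51 0.04612
side weight top 121 [0.0021 0.0595 0.0946] ztop [0.0906 0.098 ]
```

The far end is already rising (slope about −3°), but the upward pull is 8.6 N, close to the jig's limit. I use more sideways pull and less lift.

Call:
send_rows([
  [0.1, 0, 0.02, 0],
  [0.2, 0, 0.02, 0],
  [0.2, 0, 0.02, 0],
])

```text
time: 14.3
ee_pos: [0.5349, -0.0654, 0.0695]
eef_rot: [0.775, 0.632, -0.001, 0.001]
ft_force: [1.7, -7.8, -7.3]
opening: 0.0239
```

```bash
python3 tilt.py r1 wrist
```

```text
14.3 [ 0.5349 -0.0654  0.0695] [ 1.74 -7.77 -7.25] [-1.182 -0.507 -0.066] 0.0239 grasp jf [ 0.0001 -0.0575  0.0775]
wrist posttop 2032 slope deg -3.03 y -0.0624 -0.0449 z 0.0971 0.098
wrist footdome 1407 slope deg -23.5 y -0.0467 -0.03 z 0.0485 0.0558
wrist footfar 0
wrist jig z 17137 0.04651
wrist weight top 4457 [-0.0004  0.0478  0.0958] ztop [0.0945 0.0972]
```

Run:
```python
import cv2,numpy as np
a=cv2.imread('pics/r0_wrist.png')[180:420,200:450];b=cv2.imread('pics/r1_wrist.png')[180:420,200:450]
cv2.imwrite('pics/r01.png',cv2.resize(np.hstack([a,b]),(800,384)))
```

```text
(no output)
```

View pics/r01.png

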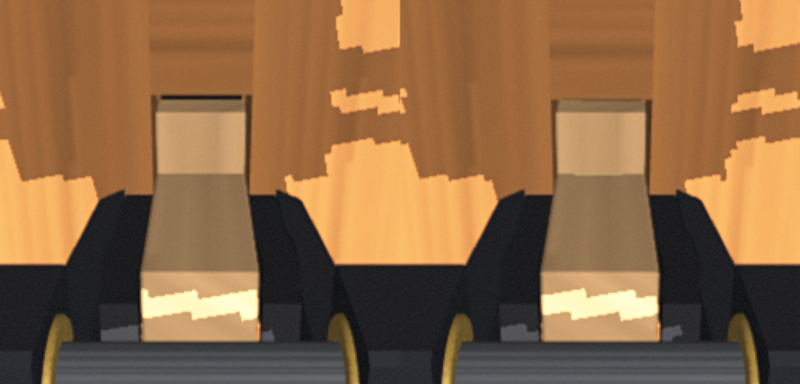

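The block is mainly sliding towards the dome end (the gap at the slot's end, crop (600,100), has closed) and has barely tilted. I keep pulling sideways against that end with a smaller lift.

Call:
send_rows([
  [0.1, 0, 0.02, 0],
  [0.2, 0, 0.04, 0],
  [0.3, 0, 0.03, 0],
  [0.3, 0, 0.03, 0],
])

```text
time: 14.75
ee_pos: [0.5354, -0.0635, 0.0703]
eef_rot: [0.775, 0.632, -0.001, 0.001]
ft_force: [-0.9, -10.2, 0.1]
opening: 0.0242
```

```bash
python3 tilt.py r2 wrist;python3 - <<'E'
import cv2,numpy as np
a=cv2.imread('pics/r1_wrist.png')[180:420,200:450];b=cv2.imread('pics/r2_wrist.png')[180:420,200:450]
cv2.imwrite('pics/r12.png',cv2.resize(np.hstack([a,b]),(800,384)))
E
```

```text
14.75 [ 0.5354 -0.0635  0.0703] [ -0.94 -10.16   0.12] [-1.673  0.228 -0.04 ] 0.0242 grasp jf [ 0.0002 -0.0556  0.0783]
wrist posttop 2121 slope deg -4.76 y -0.0603 -0.0424 z 0.0976 0.099
wrist footdome 1322 slope deg -21.39 y -0.0457 -0.03 z 0.0489 0.0551
wrist footfar 0
wrist jig z 16759 0.0465
wrist weight top 5624 [-0.0004  0.0491  0.096 ] ztop [0.0951 0.0972]
```

View pics/r12.png

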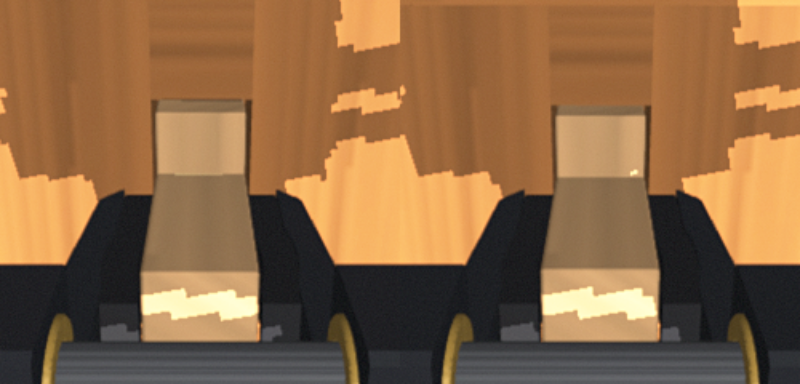

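Now it tilts with almost no vertical load. I continue along the arc.

Call:
send_rows([
  [0.1, 0, -0.04, 0],
  [0.2, 0, -0.08, 0],
  [0.3, 0, -0.12, 0],
  [0.4, 0, -0.16, 0],
  [0.4, 0, -0.16, 0],
])

```text
time: 15.3
ee_pos: [0.5362, -0.0598, 0.072]
eef_rot: [0.775, 0.632, -0.001, 0.001]
ft_force: [-2.2, -9.5, 1.2]
opening: 0.0239
```

```bash
python3 tilt.py r3 wrist scene;python3 - <<'E'
import cv2,numpy as np
a=cv2.imread('pics/r3_scene.png')[180:320,270:400];b=cv2.imread('pics/r3_wrist.png')[180:420,200:450]
cv2.imwrite('pics/r23.png',np.hstack([cv2.resize(a,(400,430)),cv2.resize(b,(400,430))]))
E
```

```text
15.3 [ 0.5362 -0.0598  0.072 ] [-2.2  -9.55  1.18] [-1.753  0.303 -0.088] 0.0239 grasp jf [ 0.0002 -0.0517  0.08  ]
wrist posttop 1962 slope deg -7.58 y -0.0561 -0.04 z 0.0989 0.101
wrist footdome 1057 slope deg -17.95 y -0.0443 -0.03 z 0.0498 0.0545
wrist footfar 0
wrist jig z 16064 0.0465
wrist weight top 7982 [-0.0004  0.0517  0.0962] ztop [0.0953 0.0972]
scene posttop 19 slope deg -8.24 y -0.0631 -0.0404 z 0.0995 0.1028
scene footdome 24 slope deg -24.44 y -0.044 -0.0311 z 0.0501 0.0559
scene footfar 0
scene jig z 375 0.04701
scene weight top 223 [0.0017 0.0657 0.0962] ztop [0.0927 0.0989]
```

View pics/r23.png

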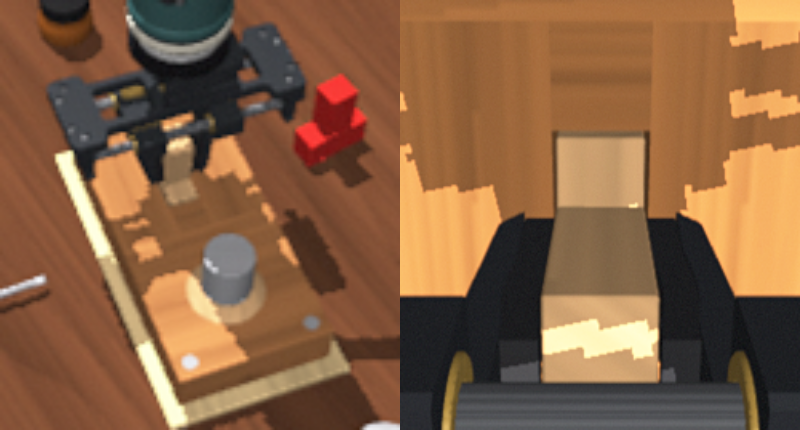

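Call:
send_rows([
  [0.1, 0, -0.04, 0],
  [0.2, 0, -0.08, 0],
  [0.3, 0, -0.12, 0],
  [0.35, 0, -0.14, 0],
  [0.35, 0, -0.14, 0],
])

```text
time: 15.9
ee_pos: [0.5368, -0.0565, 0.0732]
eef_rot: [0.775, 0.632, -0.002, 0.001]
ft_force: [-1.1, -12.0, -0.4]
opening: 0.0238
```

```bash
python3 tilt.py r4 wrist side;python3 - <<'E'
import cv2,numpy as np
a=cv2.imread('pics/r4_side.png')[190:300,240:360];b=cv2.imread('pics/r4_wrist.png')[180:420,200:450]
cv2.imwrite('pics/r4.png',np.hstack([cv2.resize(a,(400,430)),cv2.resize(b,(400,430))]))
E
```

```text
15.9 [ 0.5368 -0.0565  0.0732] [ -1.08 -11.96  -0.39] [-1.808  0.177 -0.054] 0.0238 grasp jf [ 0.0002 -0.0484  0.0812]
wrist posttop 1794 slope deg -8.77 y -0.0529 -0.04 z 0.1004 0.1024
wrist footdome 918 slope deg -16.72 y -0.0428 -0.03 z 0.0505 0.0544
wrist footfar 0
wrist jig z 15560 0.0465
wrist weight top 9934 [-0.0004  0.0539  0.0963] ztop [0.0954 0.0972]
side posttop 27 slope deg 12.93 y -0.0656 -0.0543 z 0.0976 0.1002
side footdome 0
side footfar 43 slope deg 49.61 y -0.0953 -0.0773 z 0.0401 0.0614
side jig z 71 0.04568
side weight top 106 [0.0021 0.0609 0.0954] ztop [0.0924 0.0982]
```

View pics/r4.png

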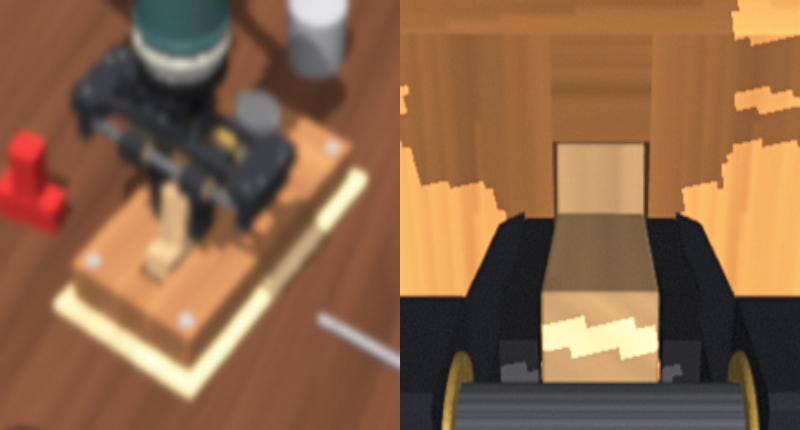

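```bash
python3 - <<'E'
s=open('tilt.py').read()
s=s.replace("(y<-.040)&(z>.088)","(y<-.020)&(z>.088)")
s=s.replace("        q=z[(abs(x)<.055)","""        m=(abs(x)<.009)&(y>-.075)&(y<-.02)&(z>.056+zo)&(z<.092+zo)
        if n=='wrist' and m.sum()>50:
            q=J[m]; A=np.c_[q[:,2],np.ones(len(q))]; b=q[:,1]
            for _ in range(4):
                c=np.linalg.lstsq(A,b,rcond=None)[0]; e=abs(A@c-b); k=e<=max(.001,2.5*np.median(e)); A=A[k];b=b[k]
            print('FRONT face tilt',np.degrees(np.arctan(c[0])).round(2),len(b),'y at z=.08',(c[0]*.08+c[1]).round(4))
        q=z[(abs(x)<.055)""").replace("def go(tag","zo=0\ndef go(tag")
open('tilt.py','w').write(s)
E
python3 tilt.py r5 wrist
```

```text
16.0 [ 0.5368 -0.0565  0.0732] [ -1.22 -11.68   0.47] [-1.851  0.205 -0.013] 0.0239 grasp jf [ 0.0001 -0.0484  0.0812]
wrist posttop 2449 slope deg -10.63 y -0.0524 -0.0344 z 0.0991 0.1025
wrist footdome 873 slope deg -17.44 y -0.0429 -0.03 z 0.0505 0.0545
wrist footfar 0
FRONT face tilt 9.38 1560 y at z=.08 -0.0382
wrist jig z 15561 0.0465
wrist weight top 9937 [-0.0004  0.0539  0.0963] ztop [0.0954 0.0972]
```

Tilt is about 9–10° with the far end up, and the jig (0.0465) and weight are unchanged. Now I reverse, pulling away from the dome with a few newtons of lift.

Call:
send_rows([
  [-0.15, 0, -0.02, 0],
  [-0.3, 0, -0.04, 0],
  [-0.45, 0, -0.05, 0],
  [-0.6, 0, -0.06, 0],
  [-0.6, 0, -0.06, 0],
])

```text
time: 16.55
ee_pos: [0.5361, -0.0597, 0.0733]
eef_rot: [0.776, 0.631, 0.0, -0.0]
ft_force: [1.2, -1.2, -3.8]
opening: 0.0235
```

```bash
python3 tilt.py r6 wrist
```

```text
16.55 [ 0.5361 -0.0597  0.0733] [ 1.17 -1.17 -3.83] [-0.362 -0.399  0.009] 0.0235 grasp jf [ 0.0001 -0.0517  0.0813]
wrist posttop 2454 slope deg -10.09 y -0.0561 -0.0378 z 0.0993 0.1026
wrist footdome 1200 slope deg -13.41 y -0.046 -0.03 z 0.0503 0.0541
wrist footfar 0
FRONT face tilt 9.1 1550 y at z=.08 -0.0414
wrist jig z 15803 0.04651
wrist weight top 7956 [-0.0005  0.0519  0.0962] ztop [0.0953 0.0972]
```

Call:
send_rows([
  [-0.15, 0, -0.02, 0],
  [-0.3, 0, -0.04, 0],
  [-0.45, 0, -0.06, 0],
  [-0.6, 0, -0.08, 0],
  [-0.6, 0, -0.08, 0],
])

```text
time: 17.1
ee_pos: [0.5352, -0.0643, 0.0745]
eef_rot: [0.776, 0.631, 0.001, -0.001]
ft_force: [2.9, 5.9, -1.3]
opening: 0.0241
```

```bash
python3 tilt.py r7 wrist
```

```text
17.1 [ 0.5352 -0.0643  0.0745] [ 2.94  5.92 -1.34] [ 1.114 -0.5    0.087] 0.0241 grasp jf [ 0.0001 -0.0563  0.0825]
wrist posttop 2407 slope deg -8.69 y -0.0609 -0.0429 z 0.1009 0.1036
wrist footdome 1074 slope deg -12.02 y -0.0469 -0.0324 z 0.0516 0.0547
wrist footfar 0
FRONT face tilt 7.34 1623 y at z=.08 -0.0462
wrist jig z 15994 0.04651
wrist weight top 5317 [-0.0005  0.0492  0.096 ] ztop [0.095  0.0972]
```

Call:
send_rows([
  [-0.15, 0, -0.08, 0],
  [-0.3, 0, -0.15, 0],
  [-0.45, 0, -0.22, 0],
  [-0.6, 0, -0.28, 0],
  [-0.6, 0, -0.28, 0],
])

```text
time: 17.65
ee_pos: [0.5343, -0.0695, 0.0781]
eef_rot: [0.776, 0.631, 0.002, -0.001]
ft_force: [0.8, 9.1, 3.9]
opening: 0.0239
```

```bash
python3 tilt.py r8 wrist
```

```text
17.65 [ 0.5343 -0.0695  0.0781] [0.84 9.09 3.92] [ 1.512 -0.302  0.006] 0.0239 grasp jf [ 0.0003 -0.0616  0.0861]
wrist posttop 2049 slope deg -7.45 y -0.0664 -0.0494 z 0.105 0.1073
wrist footdome 1224 slope deg -20.47 y -0.047 -0.0337 z 0.0557 0.0607
wrist footfar 0
FRONT face tilt -8.48 2339 y at z=.08 -0.0503
wrist jig z 15790 0.0465
wrist weight top 2855 [-0.0005  0.0465  0.0955] ztop [0.0923 0.0971]
```

Run:
```python
from h import *
p,d,X,K,T=cloud('side','pics/r8_side.png')
a=cv2.imread('pics/r8_side.png')[190:300,240:360];b=cv2.imread('pics/r8_wrist.png')[180:420,200:450]
cv2.imwrite('pics/r8.png',np.hstack([cv2.resize(a,(400,430),interpolation=2),cv2.resize(b,(400,430))]))
```

```text
(no output)
```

View pics/r8.png

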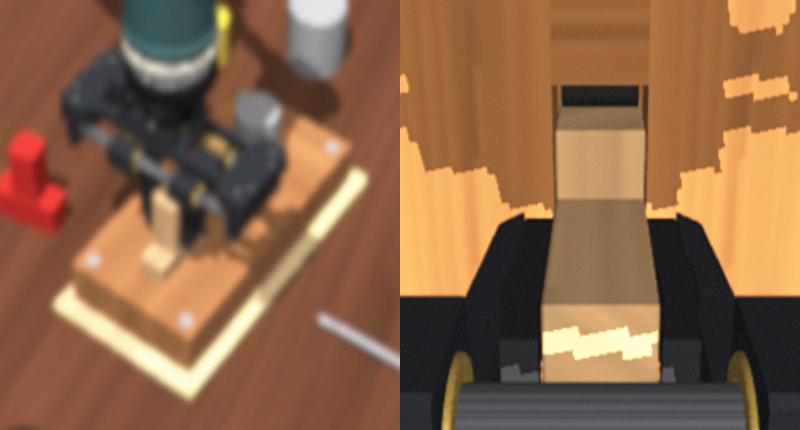

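```bash
cat > prof.py <<'E'
from h import *
import sys
sys.argv=['t','q']
exec(open('tilt.py').read().replace("go(sys.argv[1],sys.argv[2:])",""))
p,d,X,K,T=cloud('wrist'); J=jf(X)
col=int(round(proj(np.r_[MID-.062*JY,.08],K,T)[0]))
for v in range(180,400,4):
    r=np.nanmedian(J[v,col-8:col+9],axis=0); print(v,(r[1:]*1000+[62,0]).round(1),end='; ')
E
python3 prof.py
```

```text
180 [56.  46.4]; 184 [54.4 46.5]; 188 [52.6 46.4]; 192 [50.8 46.3]; 196 [49.2 46.7]; 200 [47.4 46.7]; 204 [45.6 46.4]; 208 [43.9 46.7]; 212 [42.1 46.8]; 216 [40.3 46.7]; 220 [38.4 46.6]; 224 [36.5 46.5]; 228 [34.1 44.4]; 232 [32.2 44.5]; 236 [30.  43.4]; 240 [27.5 41.8]; 244 [27.7 48. ]; 248 [27.8 53.6]; 252 [27.7 58.6]; 256 [26.  58.7]; 260 [24.3 59.1]; 264 [22.6 59.3]; 268 [20.7 59.1]; 272 [18.9 59.3]; 276 [17.1 59.3]; 280 [15.4 59.6]; 284 [13.4 59.4]; 288 [11.4 59.3]; 292 [10.9 62.2]; 296 [11.2 66.5]; 300 [11.3 70.4]; 304 [11.3 73.9]; 308 [11.4 77.3]; 312 [11.3 80.3]; 316 [11.6 83.9]; 320 [11.6 86.9]; 324 [11.5 89.7]; 328 [11.6 92.5]; 332 [11.6 95.1]; 336 [11.8 98. ]; 340 [ 11.6 100.1]; 344 [ 12.  103.1]; 348 [ 12.1 105.6]; 352 [ 11.  106.1]; 356 [  9.5 106.2]; 360 [  8.2 106.5]; 364 [  6.8 106.6]; 368 [  5.2 106.5]; 372 [  3.5 106.3]; 376 [  2.2 106.6]; 380 [  0.8 106.8]; 384 [ -0.9 106.6]; 388 [ -2.4 106.7]; 392 [ -3.9 106.9]; 396 [ 26.8 145.5];
```

The profile is clear: tilt is about +2°, the dome end is up about 8.6 mm and the far end about 11 mm, with the jig down. I continue.

Call:
send_rows([
  [-0.15, 0, -0.12, 0],
  [-0.3, 0, -0.2, 0],
  [-0.45, 0, -0.28, 0],
  [-0.6, 0, -0.35, 0],
  [-0.6, 0, -0.35, 0],
])

```text
time: 18.3
ee_pos: [0.533, -0.0755, 0.0813]
eef_rot: [0.776, 0.631, 0.002, -0.001]
ft_force: [2.0, 8.4, 1.3]
opening: 0.0238
```

```bash
cat > prof2.py <<'E'
from h import *
import sys
tag=sys.argv[1]
exec(open('tilt.py').read().replace("go(sys.argv[1],sys.argv[2:])",""))
def main():
    s=robot.state(); print(round(s['time'],2),s['ee_pos'].round(4),'F',s['ft_force'].round(1),'Fjy',(s['ft_force'][:2]@JY).round(1),'op',round(s['opening'],4))
    p,d,X,K,T=cloud('wrist',f'pics/{tag}_wrist.png'); J=jf(X)
    c=int(round(proj(np.r_[MID-.062*JY,.08],K,T)[0]))
    P=np.nanmedian(J[170:395,c-8:c+9],axis=1)[:,1:]*1000+[62,0]
    # segment: foot top = z in 47..80 before post; find post front: large z jump
    i_top=np.where(P[:,1]>P[:,1].max()-6)[0]; zt=P[i_top,1]
    top=P[i_top]; 
    fr=P[(P[:,1]>P[:,1].max()-42)&(P[:,1]<P[:,1].max()-6)]
    yf=np.median(fr[:,0]); 
    ft=P[(P[:,0]>yf+2)&(P[:,0]<yf+14.5)&(P[:,1]>P[:,1].max()-58)&(P[:,1]<P[:,1].max()-38)]
    def sl(a,b,k): 
        c=np.polyfit(a,b,1); e=abs(np.polyval(c,a)-b); m=e<=2*np.median(e)+.3; c=np.polyfit(a[m],b[m],1); return c
    a=sl(fr[:,1],fr[:,0],0); b=sl(ft[:,0],ft[:,1],0); t=sl(top[5:-3,0],top[5:-3,1],0)
    print('TILT front',np.degrees(np.arctan(a[0])).round(1),'foottop',np.degrees(np.arctan(-b[0])).round(1),'top',np.degrees(np.arctan(-t[0])).round(1),'n',len(fr),len(ft),len(top))
    th=np.arctan(np.mean([a[0],-b[0]])) 
    # foot top dome corner: post front y + 17 along block y
    y0=yf; zfoot=np.polyval(b,yf+7); 
    # block axes: by=(cos,-sin) ; bz=(sin,cos) in (y,z)
    by=np.array([np.cos(th),-np.sin(th)]); bz=np.array([np.sin(th),np.cos(th)])
    pt=np.array([yf+7,zfoot]); # point on foot top; front face base approx: intersection
    yb=np.polyval(a,zfoot); base=np.array([yb,np.polyval(b,yb)])
    D=base+17*by-28*bz; F=base-43*by-28*bz
    print('tilt mean',np.degrees(th).round(1),'dome corner y,rise',D[0].round(1),(D[1]-22.4).round(1),'far corner',F[0].round(1),(F[1]-22.4).round(1))
    x,y,z=J[...,0],J[...,1],J[...,2]
    q=z[(abs(x)<.055)&(abs(x)>.02)&(abs(y)<.02)&(abs(z-.046)<.008)]; print('jig z',np.nanmean(q).round(5))
    m=(abs(x)<.03)&(abs(y-.062)<.03)&(z>.094)&(z<.105); print('weight',m.sum(), J[m].mean(0).round(4) if m.sum() else '')
main()
E
python3 prof2.py r9
```

```text
18.3 [ 0.533  -0.0755  0.0813] F [2.  8.4 1.3] Fjy 8.6 op 0.0238Traceback (most recent call last):
  File "prof2.py", line 32, in <module>
    main()
    ~~~~^^
  File "prof2.py", line 18, in main
    a=sl(fr[:,1],fr[:,0],0); b=sl(ft[:,0],ft[:,1],0); t=sl(top[5:-3,0],top[5:-3,1],0)
                                                        ~~^^^^^^^^^^^^^^^^^^^^^^^^^^^
  File "prof2.py", line 17, in sl
    c=np.polyfit(a,b,1); e=abs(np.polyval(c,a)-b); m=e<=2*np.median(e)+.3; c=np.polyfit(a[m],b[m],1); return c
    raise TypeError("expected non-empty vector for x")
TypeError: expected non-empty vector for x
```

```bash
sed -i 's/^    # segment.*/    P=P[(P[:,1]<128)\&(P[:,0]<60)]/' prof2.py; python3 prof2.py r9
```

```text
18.35 [ 0.533  -0.0755  0.0814] F [2.3 8.3 1.2] Fjy 8.6 op 0.024
TILT front -5.2 foottop -6.2 top -2.9 n 55 29 48
tilt mean -5.7 dome corner y,rise 27.9 15.2 far corner -31.8 9.3
jig z 0.04648
weight 331 [-0.0005  0.0436  0.0957]
```

Call:
send_rows([
  [-0.15, 0, -0.08, 0],
  [-0.3, 0, -0.15, 0],
  [-0.4, 0, -0.2, 0],
  [-0.4, 0, -0.2, 0],
])

```text
time: 18.8
ee_pos: [0.5323, -0.0808, 0.0835]
eef_rot: [0.776, 0.631, 0.001, 0.0]
ft_force: [1.4, 5.5, 3.9]
opening: 0.0236
```

```bash
python3 prof2.py r10
```

```text
18.8 [ 0.5323 -0.0808  0.0835] F [1.4 5.5 3.9] Fjy 5.7 op 0.0236
TILT front -26.3 foottop 6.5 top -1.0 n 96 30 36
tilt mean -10.7 dome corner y,rise 34.6 26.0 far corner -24.4 14.8
jig z 0.04649
weight 0
```

View pics/r10_wrist.png

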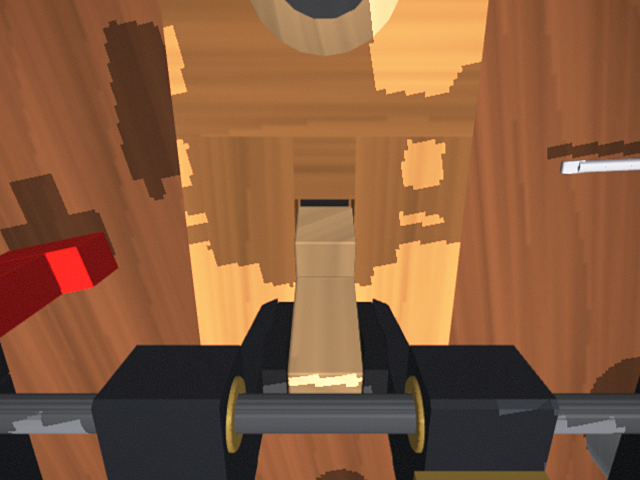

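```bash
python3 prof.py
```

```text
180 [43.5 46.2]; 184 [41.8 46.4]; 188 [40.  46.7]; 192 [38.2 46.7]; 196 [36.4 46.5]; 200 [34. 44.]; 204 [32.2 44.2]; 208 [32.2 52. ]; 212 [31.2 54.8]; 216 [30.3 58.1]; 220 [29.3 60.8]; 224 [28.4 63.9]; 228 [27.6 66.9]; 232 [26.7 69.6]; 236 [25.8 72. ]; 240 [25.2 75. ]; 244 [23.7 75.6]; 248 [21.8 74.8]; 252 [20.2 74.9]; 256 [18.2 73.9]; 260 [16.3 73.5]; 264 [14.2 72.6]; 268 [12.2 71.9]; 272 [10.1 71.2]; 276 [ 8.2 70.8]; 280 [ 7.5 73.3]; 284 [ 7.  76.1]; 288 [ 6.3 78.3]; 292 [ 5.4 80. ]; 296 [ 4.8 82.3]; 300 [ 4.4 84.7]; 304 [ 3.7 86.7]; 308 [ 2.9 88.4]; 312 [ 2.4 90.5]; 316 [ 1.9 92.6]; 320 [ 1.3 94.4]; 324 [ 0.8 96.2]; 328 [ 0.  97.7]; 332 [-0.3 99.8]; 336 [ -0.9 101.4]; 340 [ -1.4 103.1]; 344 [ -1.9 104.8]; 348 [ -2.4 106.4]; 352 [ -2.9 107.8]; 356 [ -3.4 109.4]; 360 [ -3.8 111. ]; 364 [ -4.4 112.3]; 368 [ -4.8 113.8]; 372 [ -5.2 115.3]; 376 [ -6.8 115.1]; 380 [ -8.6 114.7]; 384 [-10.6 114.2]; 388 [-12.7 113.6]; 392 [-14.8 112.9]; 396 [ 15.5 150.8];
```

The dome end popped free: tilt is about −16°, its lower edge has risen about 26 mm and the far end about 9.6 mm. The jig is still down. For an upright finish I lower the dome corner a little into the slot so it can bear on the end wall, then drag towards the dome to raise the far end.

Call:
send_rows([
  [0, 0, 0.15, 0],
  [0.05, 0, 0.3, 0],
  [0.1, 0, 0.45, 0],
  [0.1, 0, 0.45, 0],
])

```text
time: 19.3
ee_pos: [0.5327, -0.08, 0.0789]
eef_rot: [0.776, 0.631, 0.001, 0.0]
ft_force: [2.0, 4.7, 4.5]
opening: 0.0242
```

```bash
cat > prof3.py <<'E'
from h import *
import sys
tag=sys.argv[1]
exec(open('tilt.py').read().replace("go(sys.argv[1],sys.argv[2:])",""))
from scipy.optimize import least_squares
s=robot.state(); g=jf(s['ee_pos']+[0,0,.008])*1000+[0,62,0]
print(round(s['time'],2),'grasp y,z',g[1:].round(1),'F',s['ft_force'].round(1),'Fjy',(s['ft_force'][:2]@JY).round(1),'op',round(s['opening'],4))
p,d,X,K,T=cloud('wrist',f'pics/{tag}_wrist.png'); J=jf(X)
c=int(round(proj(np.r_[MID-.062*JY,.08],K,T)[0]))
P=np.nanmedian(J[150:395,c-8:c+9],axis=1)[:,1:]*1000+[62,0]
P=P[(P[:,1]<135)&(P[:,1]>49)&(P[:,0]<45)]
# outline of block in block frame (y,z from bottom centre): dome end face (30,0-28), foot top (13..30,28), front(13,28..75), top(-13..13,75)
V=np.array([[30,0],[30,28],[13,28],[13,75],[-13,75],[-13,28],[-30,28]],float)
def dist(q):
    b=np.full(len(q),1e9)
    for a,e in zip(V[:-1],V[1:]):
        t=np.clip(((q-a)@(e-a))/((e-a)@(e-a)),0,1); b=np.minimum(b,np.linalg.norm(q-a-t[:,None]*(e-a),axis=1))
    return b
def loc(x):
    th=x[2]; by=np.array([np.cos(th),-np.sin(th)]); bz=np.array([np.sin(th),np.cos(th)]); r=P-x[:2]; return np.c_[r@by,r@bz]
best=None
for t0 in np.radians([-20,-10,0,10,20]):
    x0=[g[1]-55.5*np.sin(t0),g[2]-55.5*np.cos(t0),t0]
    f=least_squares(lambda x:dist(loc(x)),x0,loss='soft_l1',f_scale=.7)
    if best is None or f.cost<best.cost: best=f
x=best.x; th=x[2]; by=np.array([np.cos(th),-np.sin(th)])
D=x[:2]+30*by;F=x[:2]-30*by
print('TILT(+far up) %.1f'%np.degrees(th),'dome corner y %.1f rise %.1f'%(D[0],D[1]-22.4),'far corner y %.1f rise %.1f'%(F[0],F[1]-22.4),'res',np.median(dist(loc(x))).round(2),len(P))
x_,y_,z_=J[...,0],J[...,1],J[...,2]
q=z_[(abs(x_)<.055)&(abs(x_)>.02)&(abs(y_)<.02)&(abs(z_-.046)<.008)]; print('jig z',np.nanmean(q).round(5))
if len(sys.argv)>2:
    p,d,X,K,T=cloud('scene',f'pics/{tag}_scene.png'); J=jf(X)
    m=(abs(J[...,0])<.03)&(abs(J[...,1]-.062)<.03)&(J[...,2]>.088)&(J[...,2]<.105); print('weight scene',m.sum(), J[m].mean(0).round(4))
E
python3 prof3.py r11 s
```

```text
19.3 grasp y,z [-10.3  86.9] F [2.  4.7 4.5] Fjy 5.0 op 0.0242
TILT(+far up) -17.9 dome corner y 34.5 rise 22.8 far corner y -22.6 rise 4.3 res 0.09 183
jig z 0.04649
weight scene 223 [0.0018 0.0656 0.0962]
```

Call:
send_rows([
  [0.05, 0, 0.15, 0],
  [0.2, 0, 0.15, 0],
  [0.35, 0, 0.12, 0],
  [0.5, 0, 0.08, 0],
  [0.5, 0, 0.08, 0],
])

```text
time: 19.9
ee_pos: [0.5331, -0.079, 0.0785]
eef_rot: [0.775, 0.632, -0.002, 0.003]
ft_force: [-2.5, -10.1, 6.8]
opening: 0.0238
```

```bash
python3 prof3.py r12
```

```text
19.9 grasp y,z [-9.2 86.5] F [ -2.5 -10.1   6.8] Fjy -10.4 op 0.0238
TILT(+far up) -18.3 dome corner y 35.6 rise 22.8 far corner y -21.4 rise 4.0 res 0.09 184
jig z 0.04649
```

Call:
send_rows([
  [0.05, 0, -0.12, 0],
  [0.1, 0, -0.24, 0],
  [0.15, 0, -0.36, 0],
  [0.2, 0, -0.42, 0],
  [0.2, 0, -0.42, 0],
])

```text
time: 20.45
ee_pos: [0.5334, -0.0756, 0.0817]
eef_rot: [0.775, 0.632, -0.001, 0.001]
ft_force: [0.7, -6.0, 1.6]
opening: 0.0237
```

```bash
python3 prof3.py r13
```

```text
20.45 grasp y,z [-5.8 89.7] F [ 0.7 -6.   1.6] Fjy -5.7 op 0.0237
TILT(+far up) -13.9 dome corner y 35.6 rise 22.9 far corner y -22.6 rise 8.5 res 0.08 179
jig z 0.04649
```

Call:
send_rows([
  [0.15, 0, -0.13, 0],
  [0.3, 0, -0.26, 0],
  [0.45, 0, -0.38, 0],
  [0.6, 0, -0.5, 0],
  [0.74, 0, -0.58, 0],
  [0.74, 0, -0.58, 0],
])

```text
time: 21.1
ee_pos: [0.535, -0.068, 0.0877]
eef_rot: [0.775, 0.632, -0.001, 0.001]
ft_force: [-0.0, -5.1, 2.1]
opening: 0.024
```

```bash
python3 prof3.py r14 s
```

```text
21.1 grasp y,z [ 2.  95.7] F [-0.  -5.1  2.1] Fjy -5.0 op 0.024
TILT(+far up) -4.3 dome corner y 35.6 rise 22.7 far corner y -24.3 rise 18.2 res 0.08 167
jig z 0.04649
weight scene 224 [0.0018 0.0657 0.0962]
```

Call:
send_rows([
  [0.1, 0, -0.07, 0],
  [0.2, 0, -0.14, 0],
  [0.3, 0, -0.2, 0],
  [0.4, 0, -0.25, 0],
  [0.4, 0, -0.25, 0],
])

```text
time: 21.7
ee_pos: [0.5356, -0.063, 0.0899]
eef_rot: [0.775, 0.632, -0.0, 0.001]
ft_force: [-0.6, -5.7, 3.3]
opening: 0.0241
```

```bash
python3 prof3.py r15
```

```text
21.7 grasp y,z [ 7.  97.9] F [-0.6 -5.7  3.3] Fjy -5.7 op 0.0241
TILT(+far up) 1.4 dome corner y 35.4 rise 22.0 far corner y -24.5 rise 23.4 res 0.09 159
jig z 0.04649
```

Upright (1.4°), with both ends risen more than 22 mm and past the pads. I relieve the side push, then lift straight and centre over the slot.

Call:
send_rows([
  [-0.15, 0, -0.1, 0],
  [-0.2, 0, -0.25, 0],
  [-0.2, 0, -0.5, 0],
  [-0.3, 0, -0.8, 0],
  [-0.5, 0, -1.1, 0],
  [-0.65, 0, -1.3, 0],
  [-0.65, 0, -1.3, 0],
  [-0.65, 0, -1.3, 0],
])

```text
time: 22.55
ee_pos: [0.5341, -0.0689, 0.1026]
eef_rot: [0.775, 0.631, 0.0, 0.0]
ft_force: [-0.5, 0.2, 0.2]
opening: 0.024
```

```bash
python3 prof3.py r16 s;python3 - <<'E'
from h import *
p,d,X,K,T=cloud('side','pics/r16_side.png')
a=p[150:300,240:390,::-1];b=cv2.imread('pics/r16_scene.png')[180:320,260:400]
cv2.imwrite('pics/r16.png',np.hstack([cv2.resize(a,(400,400),interpolation=2),cv2.resize(b,(400,400),interpolation=2)]))
E
```

```text
22.55 grasp y,z [  0.9 110.6] F [-0.5  0.2  0.2] Fjy 0.1 op 0.024
TILT(+far up) 1.2 dome corner y 29.6 rise 34.8 far corner y -30.3 rise 36.0 res 0.08 161
jig z 0.04648
weight scene 226 [0.0019 0.0658 0.0962]
```

View pics/r16.png

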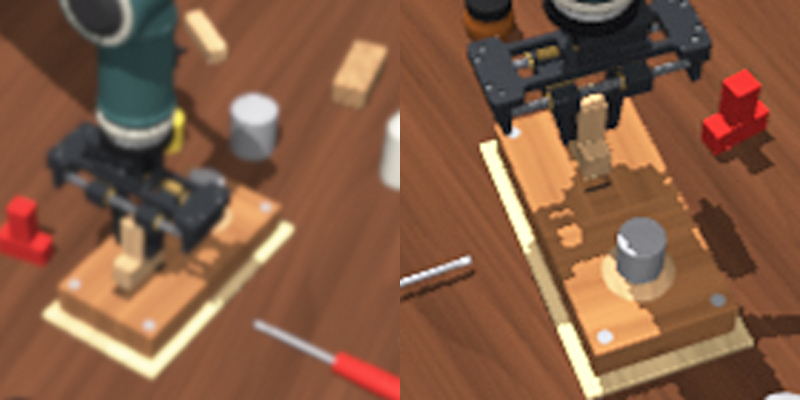

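Scene and side crops show the block held upright about 12 mm above the jig's top, over its slot, with the weight standing on the dome. Handing in.

```bash
python3 -c "
from workcell import robot
print(robot.job_done()); print(robot.state()['time'])"
```

```text
the job is handed in; nothing more can be done
None
the job is handed in; nothing more can be done
```

The job is handed in at 22.7 s: the block is free and held upright over its slot, and the weight stands on the dome.

- **Weight:** I put the small grey steel weight on the dome's middle, about 1 mm off, and let go. It stood tilted less than 0.2°.
- **Rocking:** I gripped the block's post lightly (12 N) so the block could pivot in the jaws. First I raised the end away from the dome, to a tilt of about +9.5°. Then I raised the end next to the dome. It passed −5.7°, and that end came free early in a jump to about −16°. I then rocked it back about the slot's end wall until both ends were clear of the pads.
- **Last checks:** The block was tilted 1.2°, with its lower edge risen 35–36 mm, about 11–12 mm over the jig's top and centred on the slot. Every camera check showed the jig's top at 0.0465 m, so no lift was seen. The weight had not moved in the scene camera, and nothing else was touched.
- **Imperfect:** My first pull lifted with 8.6 N, close to the jig's limit of about 10 N, but the jig stayed down. One tilt fit failed in mid-run and was replaced by a full outline fit. The +9.5° of the first rock comes from the earlier, rougher fit, which could be off by about 3°.

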